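# Swing out the stand's folding hook and hang the cap key on it

### The job

Swing the folded steel hook on the bench stand fully out until it meets its stop, so that it points straight out from the stand. Then lift the flat cap key out of its slotted rest and hang it gently by its eye on the hook, between the stand and the upturned end, and let go so that it hangs still; leave the loose things around alone.

Things in the scene. Friction and masses are not known exactly. Their poses are not given: they have to be found in the camera images.
- stand: Bench stand, fixed: grey foot plate 130x130x12 mm, upright aluminium rail 36 mm wide, 12 mm thick, 205 mm tall; on the rail's front a dark steel carrier block with the folding hook. Origin on the bench under the middle of the rail's front face; z up, -x is the stand's front (towards the robot), +y to its left as the robot sees it. The carrier's height is not reported (see carrier_foot).
- carrier_foot (a point): Point ON THE BENCH straight below the middle of the carrier's flat top (40 mm in x by 52 mm in y, block 36 mm tall; axes as the stand's). The carrier is clamped rigidly somewhere along the rail, at a height that differs each time and is not reported: its top is 157 to 207 mm above the bench, to be seen, or felt from above. The rail behind rises up to 48 mm above it.
- hinge_foot (a point): Point ON THE BENCH straight below the hook's vertical hinge axis (50 mm before the rail's face, 20 mm to its right; axes as the stand's). The hook's bar runs level, its centre line 12 mm below the carrier's top, straight for 70 mm from this axis, then rises at about 35 degrees to a rounded end 84 mm out (top of the end 14 mm above the centre line). The hinge lugs end 4 mm in front of the axis.
- hook (a joint): Folding hook, 8 mm round steel; angle in rad: 0 = folded, along the carrier's front, pointing to the stand's +y; pi/2 = fully out at its hard stop, pointing to the stand's -x. It starts 0 to 0.25 open. Folded, it overhangs the carrier's left edge by about 40 mm, with free space behind. Stiff hinge (about 0.12 N m), no spring: it stays where it is left.
- cap_key: Flat steel cap key, loose, 0.1 to 0.2 kg: 150 mm tall, up to 36 mm wide, 8 mm thick, standing jaw down in the rest's slot. Origin at the middle of its bottom end; z up along it, x across its thickness, y across its width. Flat tab 26 to 30 mm wide above the eye, 112 to 150 mm above the origin (top rounded), to be gripped across the 8 mm.
- key_eye (a point): Centre of the cap key's eye, 102 mm above its bottom end; axes as the key's. The eye goes through the plate along x: 16 mm wide (y), 20 mm tall (z), corners bevelled by 3 mm, so that the key centres itself on the hook.
- rest: Grey plastic key rest, fixed: block 50x60 mm, 40 mm tall, on a foot 60x80 mm, with a slot 10 mm wide, 40 mm long, 32 mm deep, open upwards. Origin on the bench under the middle of the slot, slot's length along y. The key stands on the slot's floor, 8 mm above the bench, and comes out straight up.
- timer: Small flat timer, 62 x 62 x 18 mm, loose bystander; origin under its middle.
- cover_carton: Small carton, 60 x 90 x 36 mm, loose bystander; origin under its middle.
- stock_bottle: Bottle with orange cap, 60 mm across, 123 mm tall, loose bystander behind the stand; origin under its middle.
Things that resemble listed ones, but are neither listed nor needed, are in the scene too. There is more than one size of the cap_key; the job needs the largest.

How it is judged:
By the outcome, as a careful person would: the job done as asked, in the order asked, and still so for the second after the job is handed in, with the robot touching nothing.
It also fails if it takes over 64 s, if anything falls off the work surface, if the arm or the gripper's body presses on something with over 40 N, if the wrist force passes 120 N, or if a joint passes its speed limit or range.

### The arm

A 6-joint arm with a two-finger parallel gripper is mounted at the origin on a cart in front of the work surface, level with it; the furniture and walls round the work are solid. World frame = base frame: x ahead of the robot, y to its left, z up, the work surface at z = 0. Lengths are in mm, angles in rad, forces in N, time in s.
With the tool pointing down it reaches from about 275 to 750 mm from the base axis. Payload 10.2 kg.
Tool frame: the origin (TCP) lies midway between the tips of the shut fingers; the grasp point (between the pads) lies 19 mm behind it (ctrl.grip_depth is the distance from the TCP to the grasp point, in mm); y points along the fingers, x is the direction in which the jaws open and shut, and the axes are right-handed (so a half turn about y gives the same grasp; the last joint's range is limited). The gripper opens to 85 mm and grips with 20 to 120 N. Pads are 22 mm wide; open, the fingers measure 114 mm over their backs; the gripper's body (76 mm by 85 mm) begins 54 mm behind the grasp point. The pads swing forward as they close: fully open they stand 13 mm farther back than shut.
Start: joints at [-1.478, 0.313, 1.498, -0, 1.331, -0.223], TCP at [163.04, -499.048, 231.294] pointing down, gripper open.
Joint ranges: [-2.94, 2.94], [-0.97, 2.17], [0.19, 2.56], [-1.23, 4.37], [0.02, 3.11], [-2.88, 2.88]. Speed limits (rad/s): [2.39, 2.39, 3.01, 3.14, 3.14, 3.14].

### API

Orientations are given as a unit quaternion [w, x, y, z].
In Python, from rig import ctrl gives the robot as it stands. The module is installed in compiled form; this text tells all that it offers.
- The arm moves only by the tool drive_tool, never from a script. Its arguments are lists of equal length, an entry for each row: "gripper": the closure, from 0 (fully open) to 1 (shut); "offset": the shift along the tool's x, y, z in m, a list of three; "turn": the turn about the tool's y in degrees. In form: {"gripper": [gripper, ...], "offset": [[tx, ty, tz], ...], "turn": [turn, ...]}. A call has 1 to 20 rows; each row shifts and turns the commanded pose from where the row before left it, along the tool's axes as they then stand; what a row does not reach is not made up. A row lasts 1/12 s, in which the tool goes at most 41.7 mm and 7.16 degrees, less where a joint would pass 70% of its speed; a pose out of reach is approached as far as the arm can. A call is refused whole if a number of a shift passes 0.0417 or a number of a turn 7.16, either way. A call with a gripper value outside its range is refused whole. The fingers move at their own pace and stop on an object; "force" is the grip in N (left out, the last holds). Time passes only in rows, so rows that do not move let the fingers close. It gives the time, the measured TCP pose, the force and the opening at its end, in the units of the state.
- ctrl.sense(): the state, without advancing time (a new reading comes with each control period).
- ctrl.capture(name): name is "scene" or "top" or "wrist"; returns (picture, depth): 480x640x3 uint8, red, green, blue; 480x640 float32, mm along the optical axis (not along the pixel's ray), 0 where there is no reading.
- ctrl.camera_params(name): a dict with "fovy" (degrees; the focal length in pixels is half the picture's height over the tangent of half this angle, whatever the lens; pixels are square), "cx", "cy" (the principal point, pixels), "view" (4x4, takes a point from world to camera coordinates); the wrist camera has in their place "tool_from_camera" (4x4, takes a point from camera to tool coordinates, whose origin is the TCP and whose axes are the tool frame's). Camera axes: x right, y down, z forward; pixel columns grow to the right and rows downward; lengths in mm; the calibration is good to about 2 mm. A picture is of the moment at which its call begins: read the wrist's pose just before it. camera_params takes no time and is no camera call.
- ctrl.finish_job(): hands the job in, once; it reports no verdict.
Trained networks look in the newest picture that a camera, given by its name, has taken for a name from the list of things; names that differ only in an ending like _2 or _b are one class to them, and where a whole thing is asked for, a point or a joint stands for the part that bears it (a point fixed in the world has none). Each returns a list of dicts, best first, with "score" (0 to 1); they miss things now and then, are a little off and sometimes report something else, mostly with a low value. They report only what shows in the picture. A call takes as long as a camera call. They do not tell look-alikes from the thing itself.
- ctrl.boxes_of(camera, query): "centre" ([x, y, z] in mm, in the coordinates of the camera as it stood for that picture, good to about 4 mm: the middle of the surface that is visible of it).
- ctrl.regions_of(camera, query): "mask" (480x640 bool, what is visible of it).
- ctrl.pinpoint(camera, query): "centre" ([x, y, z] in mm, in the coordinates of the camera as it stood for that picture, good to about 4 mm: a listed point, or the origin of a listed thing).
The state is a dict: "time_s": time; "joints": joint angles; "dq": joint speeds; "tau": joint torques, N m; "eef_pos": TCP position; "ee_rot": TCP orientation; "force": force on the tool from outside, world axes, zero at the start; "wrist_torque": the same for the moment, N m; "grip_width": opening from 0.0 (shut) to 1.0 (fully open).
Only numpy, scipy, OpenCV 4.12 (cv2) and the standard library are available. Lean on these libraries where they do the work, as an engineer would, in place of code of your own. Each camera call takes 0.05 s, during which the arm holds its last target.

## Working session

There is one attempt and no reset: what is moved stays moved. The work goes in short steps, Python scripts to look and compute and a tool call to move; the robot and the scene stay as the last step left them, time stands still between calls to the robot, and variables do not carry over. Pictures are saved under pics/ and viewed, and the job is handed in when it is done.

Besides the shell and the picture viewer there is one more tool, called after ">>>" as name([rows], argument=value, ...), one row to a line, values as JSON. drive_tool: Moves the arm, as the interface text tells. Its arguments: {"type":"object","properties":{"gripper":{"type":"array","items":{"type":"number"}},"offset":{"type":"array","items":{"type":"array","items":{"type":"number"}}},"turn":{"type":"array","items":{"type":"number"}},"force":{"type":"number"}},"required":["gripper","offset","turn"]}

```bash
mkdir -p pics
cat > h.py <<'E'
import numpy as np,cv2
from rig import ctrl
from scipy.spatial.transform import Rotation as R
def q2R(q): return R.from_quat([q[1],q[2],q[3],q[0]]).as_matrix()
def cam2world(name,p,s=None):
    P=ctrl.camera_params(name); p=np.append(np.array(p,float),1)
    if name=='wrist':
        s=s or ctrl.sense(); T=np.eye(4);T[:3,:3]=q2R(s['ee_rot']);T[:3,3]=s['eef_pos']
        return (T@np.array(P['tool_from_camera'])@p)[:3]
    return (np.linalg.inv(np.array(P['view']))@p)[:3]
def px2cam(name,u,v,d):
    P=ctrl.camera_params(name); f=240/np.tan(np.radians(P['fovy'])/2)
    return np.array([(u-P['cx'])/f*d,(v-P['cy'])/f*d,d])
def cloud(name,depth,s=None):
    P=ctrl.camera_params(name); f=240/np.tan(np.radians(P['fovy'])/2)
    v,u=np.mgrid[0:480,0:640]; d=depth
    c=np.stack([(u-P['cx'])/f*d,(v-P['cy'])/f*d,d,np.ones_like(d)],-1)
    if name=='wrist':
        s=s or ctrl.sense(); T=np.eye(4);T[:3,:3]=q2R(s['ee_rot']);T[:3,3]=s['eef_pos'];M=T@np.array(P['tool_from_camera'])
    else: M=np.linalg.inv(np.array(P['view']))
    w=(c@M.T)[...,:3]; w[d==0]=np.nan
    return w
def w2px(name,p):
    P=ctrl.camera_params(name); f=240/np.tan(np.radians(P['fovy'])/2)
    c=np.array(P['view'])@np.append(p,1); return f*c[0]/c[2]+P['cx'],f*c[1]/c[2]+P['cy']
E
python3 - <<'E'
from h import *
s=ctrl.sense(); print(s)
for n in ['scene','top']:
    im,d=ctrl.capture(n); cv2.imwrite(f'pics/{n}0.png',im[...,::-1]); np.save(f'{n}0.npy',d)
    print(n,ctrl.camera_params(n))
    for q in ['stand','carrier_foot','hinge_foot','cap_key','key_eye','rest','timer','cover_carton','stock_bottle']:
        print(q,[(round(r['score'],2),cam2world(n,r['centre']).round(0).tolist()) for r in ctrl.pinpoint(n,q)])
print(ctrl.camera_params('wrist')); print(ctrl.sense()['time_s'])
E
```

```text
{'time_s': 0.0, 'joints': array([-1.47837886e+00,  3.13429974e-01,  1.49840436e+00, -3.07326650e-05,
        1.33096630e+00, -2.23401632e-01]), 'dq': array([ 0.00014904, -0.00166218,  0.00062866,  0.00110189, -0.0003228 ,
       -0.00026831]), 'tau': array([ 3.50854079e-04, -4.12268722e+01, -2.59741831e+01, -1.82292983e-04,
        4.22052137e-03, -4.71152589e-05]), 'eef_pos': array([ 163.0200849 , -498.79767788,  230.75763159]), 'ee_rot': array([ 0.57272171, -0.5720934 ,  0.41543938, -0.41486034]), 'force': array([-0.0254356 , -0.94124899,  0.09311579]), 'wrist_torque': array([-0.03571318,  0.03461289,  0.01755202]), 'grip_width': 0.9971345171088616}
scene {'fovy': 45.52729457862423, 'cx': 323.5569816035941, 'cy': 230.55336966451364, 'view': array([[-6.76939352e-01, -7.36027916e-01, -4.00256595e-03,
         5.19930124e+02],
       [-4.64975793e-01,  4.31850209e-01, -7.72853744e-01,
         2.80830792e+02],
       [ 5.70570439e-01, -5.21314016e-01, -6.34571565e-01,
         8.09707854e+02],
       [ 0.00000000e+00,  0.00000000e+00,  0.00000000e+00,
         1.00000000e+00]])}
stand
[... 1178 characters left out ...]
109.0]), (0.48, [527.0, 310.0, 68.0]), (0.22, [442.0, 318.0, 12.0])]
rest [(0.6, [440.0, 318.0, -1.0]), (0.24, [418.0, 27.0, -0.0])]
timer [(0.93, [416.0, 28.0, -0.0])]
cover_carton [(0.95, [643.0, 345.0, 0.0])]
stock_bottle [(0.87, [743.0, 288.0, 4.0])]
{'fovy': 63.011141965558316, 'cx': 322.7541820593809, 'cy': 235.95360565078474, 'tool_from_camera': array([[ 9.99999583e-01, -8.80752509e-04,  2.40995943e-04,
        -2.77792671e-01],
       [-4.69706867e-04, -2.69825490e-01,  9.62909126e-01,
        -1.42745961e+02],
       [-7.83057780e-04, -9.62908837e-01, -2.69825792e-01,
         6.81100639e+01],
       [ 0.00000000e+00,  0.00000000e+00,  0.00000000e+00,
         1.00000000e+00]])}
1.0
```

View pics/scene0.png

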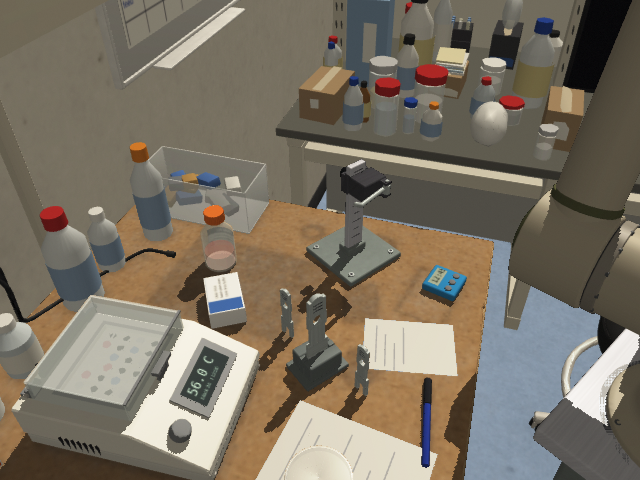

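View pics/top0.png

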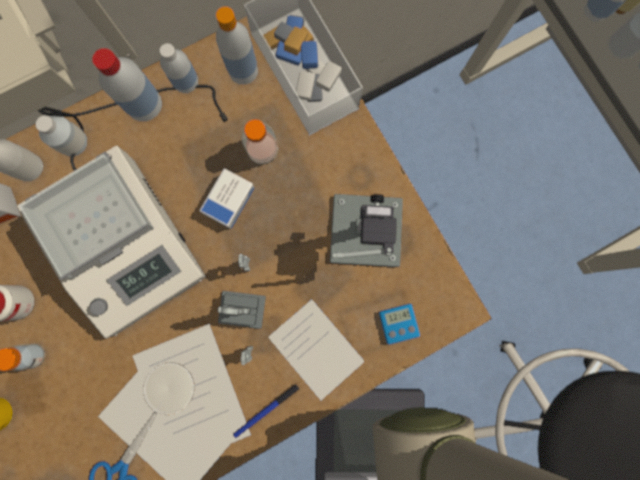

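Three keys stand there: scene px (287,310), (316,335) and (362,370). The one at (316,335) stands in the grey slotted rest, and its eye is at about 110 mm against about 70 mm for the others, so it is the largest. Next I measure the stand, hook and key, and enlarge crops to confirm.

Run:
```python
from h import *
im=cv2.imread('pics/scene0.png'); a=cv2.resize(im[150:300,280:420],None,fx=4,fy=4,interpolation=cv2.INTER_CUBIC)
b=cv2.resize(im[270:410,250:390],None,fx=4,fy=4,interpolation=cv2.INTER_CUBIC)
cv2.imwrite('pics/sA.png',a);cv2.imwrite('pics/sB.png',b)
t=cv2.imread('pics/top0.png'); cv2.imwrite('pics/tA.png',cv2.resize(t[180:280,310:420],None,fx=6,fy=6,interpolation=cv2.INTER_CUBIC))
cv2.imwrite('pics/tB.png',cv2.resize(t[240:370,200:300],None,fx=5,fy=5,interpolation=cv2.INTER_CUBIC)[:600])
w=cloud('top',np.load('top0.npy')); ws=cloud('scene',np.load('scene0.npy'))
for nm,W in (('top',w),('scene',ws)):
    P=W.reshape(-1,3); P=P[~np.isnan(P[:,0])]
    m=(abs(P[:,0]-580)<130)&(abs(P[:,1]-90)<120)
    S=P[m]
    pl=S[(S[:,2]>7)&(S[:,2]<17)]
    print(nm,'plate',len(pl),cv2.minAreaRect(pl[:,:2].astype(np.float32)), 'z',np.median(pl[:,2]))
    hi=S[S[:,2]>140]; print(np.histogram(hi[:,2],bins=np.arange(140,225,4)))
    K=P[(abs(P[:,0]-442)<60)&(abs(P[:,1]-318)<60)]
    bl=K[(K[:,2]>33)&(K[:,2]<46)];print('block',len(bl),cv2.minAreaRect(bl[:,:2].astype(np.float32)),np.median(bl[:,2]))
    k=K[K[:,2]>60]; print('key',len(k),k.mean(0),k.max(0),k.min(0)); x=k[:,:2]-k[:,:2].mean(0); u,s,v=np.linalg.svd(x,full_matrices=False); print(v,s/np.sqrt(len(k)))
```

```text
top plate 2845 ((553.2185668945312, 87.23231506347656), (213.89340209960938, 142.23544311523438), 4.13334321975708) z 12.0879861648948
(array([  0,   0,   0,   1,   6,  22,  19,  24,  34,  89, 262, 154, 933,
       128,  13,  57, 144,   1,   0,   0,   0]), array([140, 144, 148, 152, 156, 160, 164, 168, 172, 176, 180, 184, 188,
       192, 196, 200, 204, 208, 212, 216, 220, 224]))
block 787 ((440.5554504394531, 317.5891418457031), (60.381752014160156, 50.01609420776367), 83.76957702636719) 39.80051740244039
key 177 [440.66500465 313.07754264 132.43601791] [446.09146676 334.02630098 160.59582353] [435.19651718 299.38667305  60.38567274]
[[-0.1286996  -0.99168363]
 [ 0.99168363 -0.1286996 ]] [9.80502814 2.54959688]
scene plate 2611 ((552.8836669921875, 88.31526184082031), (218.0403289794922, 141.30099487304688), 4.7042927742004395) z 12.185306067454349
(array([ 19,  10,   5,  10,  36,  69,  60,  83,  91, 140, 220, 132, 499,
        64,  37,  54,  71,   0,   0,   0,   0]), array([140, 144, 148, 152, 156, 160, 164, 168, 172, 176, 180, 184, 188,
       192, 196, 200, 204, 208, 212, 216, 220, 224]))
block 820 ((439.9513854980469, 316.74627685546875), (60.356876373291016, 52.90398025512695), 85.14557647705078) 39.94494197806199
key 912 [437.60993779 318.19885122 113.02230875] [446.73154048 334.15186421 160.46099666] [433.13171784 299.03944574  60.00277995]
[[ 0.16069716  0.98700376]
 [ 0.98700376 -0.16069716]] [9.47940755 2.14139535]
```

Run:
```python
import cv2,numpy as np
a=[cv2.resize(cv2.imread(f'pics/{n}.png'),(400,300)) for n in ('sA','sB','tA','tB')]
cv2.imwrite('pics/mos.png',np.vstack([np.hstack(a[:2]),np.hstack(a[2:])]))
```

```text
(no output)
```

View pics/mos.png

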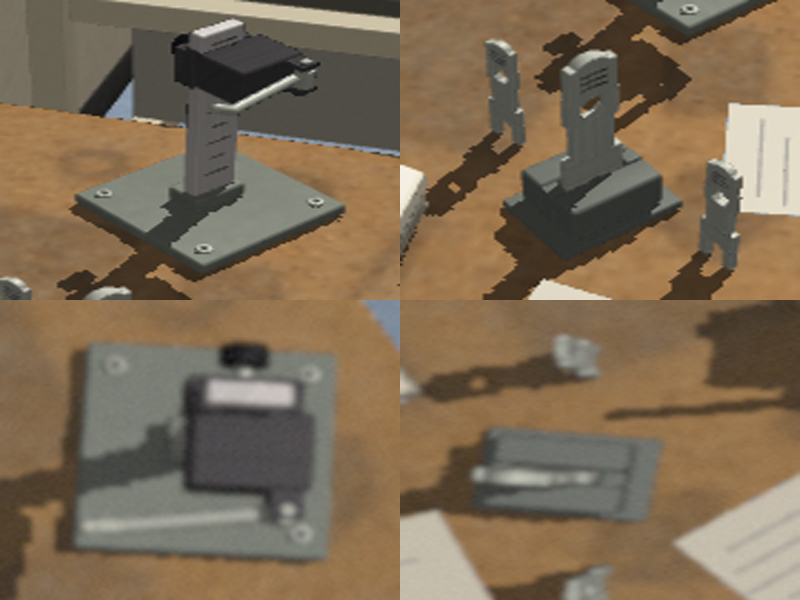

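The crop confirms it: the middle key, in the slotted rest, is clearly taller than its two neighbours. The hook is nearly folded and points towards +y. The carrier top is near 190 mm. Now a finer fit.

Run:
```python
from h import *
for nm in ('top','scene'):
    W=cloud(nm,np.load(nm+'0.npy'))
    P=W.reshape(-1,3); P=P[~np.isnan(P[:,0])]
    m=(abs(P[:,0]-570)<130)&(abs(P[:,1]-90)<110); S=P[m]
    pl=S[(S[:,2]>10)&(S[:,2]<14)].astype(np.float32); 
    mm=np.ones(len(pl),bool)
    from scipy.spatial import cKDTree
    n=np.array([len(i) for i in cKDTree(pl[:,:2]).query_ball_point(pl[:,:2],6)]); pl=pl[n>=6]
    pl=pl[(pl[:,0]>500)]
    print(nm,'plate',cv2.minAreaRect(pl[:,:2]))
    c=S[(S[:,2]>187)&(S[:,2]<194)].astype(np.float32); n=np.array([len(i) for i in cKDTree(c[:,:2]).query_ball_point(c[:,:2],4)]);c=c[n>3]; print('carrier',cv2.minAreaRect(c[:,:2]),np.median(c[:,2]))
    r=S[(S[:,2]>201)]; print('rail',r.mean(0),r.min(0),r.max(0))
    h=S[(S[:,2]>172)&(S[:,2]<186)&(S[:,1]>95)&(S[:,0]<560)]
    if len(h)>5:
        print('hook',len(h),h[:,2].mean(),h.min(0),h.max(0))
        l=cv2.fitLine(h[:,:2].astype(np.float32),cv2.DIST_HUBER,0,.01,.01).ravel(); print(l,np.degrees(np.arctan2(l[1],l[0])))
        for y in range(95,165,10):
            b=h[abs(h[:,1]-y)<5]; 
            if len(b): print(y,len(b),np.median(b,0).round(1),b[:,2].max().round(1))
    K=P[(abs(P[:,0]-442)<60)&(abs(P[:,1]-318)<60)]
    for lo,hi in ((50,80),(80,110),(120,150),(140,156),(150,162)):
        k=K[(K[:,2]>lo)&(K[:,2]<hi)]
        if len(k)>5:
            l=cv2.fitLine(k[:,:2].astype(np.float32),cv2.DIST_HUBER,0,.01,.01).ravel(); print('key',lo,len(k),k.mean(0).round(1),k[:,1].min(),k[:,1].max(),np.degrees(np.arctan2(l[1],l[0])))
```

```text
Traceback (most recent call last):
cv2.error: OpenCV(4.12.0) /io/opencv/modules/imgproc/src/convhull.cpp:143: error: (-215:Assertion failed) total >= 0 && (depth == CV_32F || depth == CV_32S) in function 'convexHull'
```

```bash
cat > m.py <<'E'
from h import *
from scipy.spatial import cKDTree
def rect(a): return cv2.minAreaRect(np.ascontiguousarray(a[:,:2],dtype=np.float32))
for nm in ('top','scene'):
    W=cloud(nm,np.load(nm+'0.npy'))
    P=W.reshape(-1,3); P=P[~np.isnan(P[:,0])]
    S=P[(abs(P[:,0]-570)<130)&(abs(P[:,1]-90)<110)]
    pl=S[(S[:,2]>9)&(S[:,2]<15)]
    n=np.array([len(i) for i in cKDTree(pl[:,:2]).query_ball_point(pl[:,:2],6)]); pl=pl[n>=6]; pl=pl[pl[:,0]>500]
    print(nm,'plate',len(pl),rect(pl) if len(pl) else 0)
    c=S[(S[:,2]>187)&(S[:,2]<194)]; n=np.array([len(i) for i in cKDTree(c[:,:2]).query_ball_point(c[:,:2],4)]);c=c[n>3]; print('carrier',rect(c),np.median(c[:,2]))
    r=S[(S[:,2]>201)]; print('rail',r.mean(0),r.min(0),r.max(0))
    h=S[(S[:,2]>172)&(S[:,2]<186)&(S[:,1]>95)&(S[:,0]<560)]
    if len(h)>5:
        print('hook',len(h),h[:,2].mean(),h.min(0),h.max(0))
        l=cv2.fitLine(h[:,:2].astype(np.float32),cv2.DIST_HUBER,0,.01,.01).ravel(); print(l,np.degrees(np.arctan2(l[1],l[0])))
        for y in range(95,165,10):
            b=h[abs(h[:,1]-y)<5]
            if len(b): print(y,len(b),np.median(b,0).round(1),b[:,2].max().round(1))
    K=P[(abs(P[:,0]-442)<60)&(abs(P[:,1]-318)<60)]
    for lo,hi in ((50,80),(80,110),(120,150),(140,156),(150,162)):
        k=K[(K[:,2]>lo)&(K[:,2]<hi)]
        if len(k)>5:
            l=cv2.fitLine(k[:,:2].astype(np.float32),cv2.DIST_HUBER,0,.01,.01).ravel(); print('key',lo,len(k),k.mean(0).round(1),k[:,1].min(),k[:,1].max(),np.degrees(np.arctan2(l[1],l[0])))
E
python3 m.py
```

```text
top plate 2578 ((590.3406372070312, 89.86688232421875), (129.95724487304688, 129.8567657470703), 87.29674530029297)
carrier ((564.693603515625, 111.49727630615234), (76.77293395996094, 103.40058135986328), 5.933523654937744) 190.19654776711127
rail [590.9647533   89.98628136 204.78071809] [584.79627336  72.24818123 201.03083678] [598.09644409 108.28756754 208.69011155]
hook 208 181.5077726275447 [522.12028475  95.1970308  172.0287739 ] [558.6334168  151.49390496 185.92982554]
[ 1.6532046e-01 -9.8623991e-01  5.2905969e+02  1.2077016e+02] -80.484146
95 25 [532.3  96.9 181.2] 185.5
105 39 [532.1 104.5 182.2] 184.5
115 49 [530.7 113.5 181.4] 184.8
125 33 [528.6 125.5 181.1] 184.3
135 36 [527.2 134.9 181.3] 185.8
145 24 [525.6 143.1 182.9] 185.8
155 2 [522.2 150.8 185.4] 185.9
key 50 35 [440.8 307.9  63.3] 299.38667305143656 334.0263009811954 77.737976
key 80 15 [442.3 311.3 100.4] 301.3716581807644 331.15725227908945 81.08585
key 120 28 [440.5 306.9 135.4] 302.06529631492833 327.929926673697 69.47339
key 140 72 [440.6 315.3 152.2] 302.3610291646572 332.2128498207245 83.685165
key 150 102
[... 525 characters left out ...]
4.54673069 185.76171186]
[  0.5443791  -0.8388393 534.7378    117.77214  ] -57.017757
95 25 [534.7  97.1 180.2] 184.7
105 54 [545.  105.5 180.9] 185.6
115 62 [547.  111.7 180.6] 185.7
125 23 [525.6 124.3 181.1] 183.5
135 23 [523.9 134.9 181.7] 183.6
145 15 [523.  143.5 182.3] 185.5
155 2 [522.  153.  185.4] 185.8
key 50 266 [437.3 318.7  64.2] 298.1380812133334 334.19904961227854 82.19162
key 80 260 [437.6 317.7  96. ] 300.2209008701348 332.65892074918725 83.21596
key 120 289 [437.2 318.9 135. ] 301.01740669606 332.81594865372637 82.18291
key 140 182 [437.9 318.1 149.1] 300.26414681117205 331.9359975578006 80.68995
key 150 133 [438.8 317.2 154.3] 300.26414681117205 331.9359975578006 81.81497
```

Run:
```python
from h import *
s=ctrl.sense(); M=q2R(s['ee_rot']); print(M.round(3)); print('tool x yaw',np.degrees(np.arctan2(M[1,0],M[0,0])), 'j',s['joints'][[0,5]])
for nm in ('top','scene'):
    W=cloud(nm,np.load(nm+'0.npy'));P=W.reshape(-1,3)
    c=P[(abs(P[:,2]-190.2)<2)&(abs(P[:,0]-564)<15)&(abs(P[:,1]-85)<60)]
    print(nm,np.percentile(c[:,1],[0,2,5,50,95,98,100]).round(1))
    c=P[(abs(P[:,2]-190.2)<2)&(abs(P[:,1]-88)<15)&(abs(P[:,0]-564)<60)]
    print(nm,np.percentile(c[:,0],[0,2,5,50,95,98,100]).round(1))
    c=P[(P[:,2]>183)&(P[:,0]<543)&(P[:,0]>500)&(P[:,1]<90)&(P[:,1]>40)]; print('lug',len(c),c.mean(0),c.min(0),c.max(0))
```

```text
[[ 0.311  0.     0.951]
 [-0.951  0.     0.311]
 [-0.    -1.     0.   ]]
tool x yaw -71.90664358283509 j [-1.47841721 -0.2234103 ]
top [ 61.1  62.9  64.5  87.2 109.9 111.4 112.9]
top [531.8 538.1 546.7 566.2 586.8 601.7 602.3]
lug 92 [536.50174022  73.2180953  188.31456666] [529.36270594  65.65230838 183.41934887] [542.96861851  89.41280341 193.193282  ]
scene [ 59.8  61.5  63.3  87.2 109.4 110.7 111.9]
scene [529.2 533.6 541.8 562.9 584.7 586.1 601.3]
lug 63 [534.94150265  72.71576841 187.82518348] [528.72561637  63.04645469 183.07533597] [542.9315174   83.34656732 191.09122921]
```

Measured:
- Stand yaw is about -2.7°, the carrier top is at 190 mm, and the rail top is at 205 mm.
- The hinge is near (535.5, 71.5). The hook is about 0.21 rad open, with its bar at z≈178.
- The key is at about (440, 317), yaw about -7.5°.

First I move over to behind the hook's free end with the fingers shut.

>>> drive_tool([
  [-0.0243,0,0.0283],
  [-0.0243,0,0.0283],
  [-0.0243,0,0.0283],
  [-0.0243,0,0.0283],
  [-0.0243,0,0.0283],
  [-0.0243,0,0.0283],
  [-0.0243,0,0.0283],
  [-0.0243,0,0.0283],
  [-0.0243,0,0.0283],
  [-0.0243,0,0.0283],
  [-0.0243,0,0.0283],
  [-0.0243,0,0.0283],
  [-0.0243,0,0.0283],
  [-0.0243,0,0.0283],
  [-0.0243,0,0.0283],
  [-0.0243,0,0.0283],
  [-0.0243,0,0.0283],
  [-0.0243,0,0.0283],
  [-0.0243,0,0.0283],
  [-0.0243,0,0.0283],
], gripper=[1,1,1,1,1,1,1,1,1,1,1,1,1,1,1,1,1,1,1,1], turn=[0,0,0,0,0,0,0,0,0,0,0,0,0,0,0,0,0,0,0,0])

```text
time_s: 2.67
eef_pos: [550.7, 140.6, 231.3]
ee_rot: [0.572, -0.572, 0.415, -0.415]
force: [-0.2, -0.7, 0.0]
grip_width: 0.002
```

>>> drive_tool([
  [0,0,0],
  [0,0,0],
  [0,0,0],
  [0,0,0],
  [0,0,0],
  [0,0,0],
  [0,0,0],
  [0,0,0],
  [0,0,0],
  [0,0,0],
  [0,0,0],
  [0,0,0],
  [0,0,0],
  [0,0,0],
  [0,0,0],
], gripper=[1,1,1,1,1,1,1,1,1,1,1,1,1,1,1], turn=[-6.8,-6.8,-6.8,-6.8,-6.8,-6.8,-6.8,-6.8,-6.8,-6.8,-6.8,-6.8,0,0,0])

```text
time_s: 3.92
eef_pos: [550.1, 138.7, 231.3]
ee_rot: [0.705, -0.705, -0.059, 0.059]
force: [0.7, 0.4, 0.0]
grip_width: -0.001
```

Run:
```python
from h import *
s=ctrl.sense(); M=q2R(s['ee_rot']); print(s['time_s'],s['eef_pos'],'yaw',np.degrees(np.arctan2(M[1,0],M[0,0])),M[2].round(3),s['grip_width'],s['force'])
for n in ('wrist','scene'):
    im,d=ctrl.capture(n); cv2.imwrite(f'pics/{n}1.png',im[...,::-1])
```

```text
3.9167 [550.11414359 138.7138431  231.27255809] yaw 9.495903944600604 [-0. -1.  0.] -0.0007481656893583627 [0.66318686 0.36994276 0.02564139]
```

View pics/scene1.png

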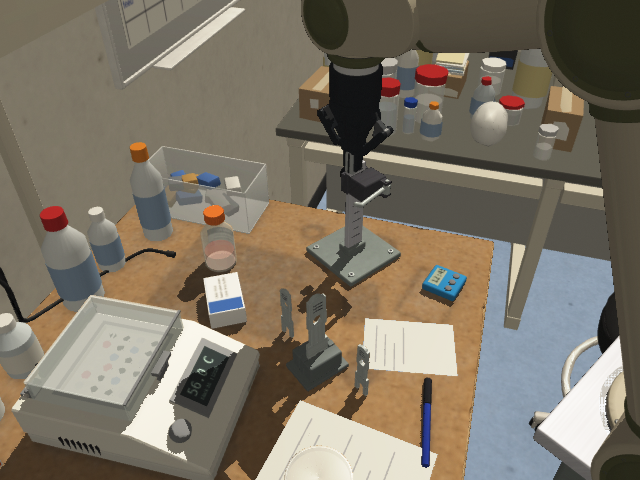

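View pics/wrist1.png

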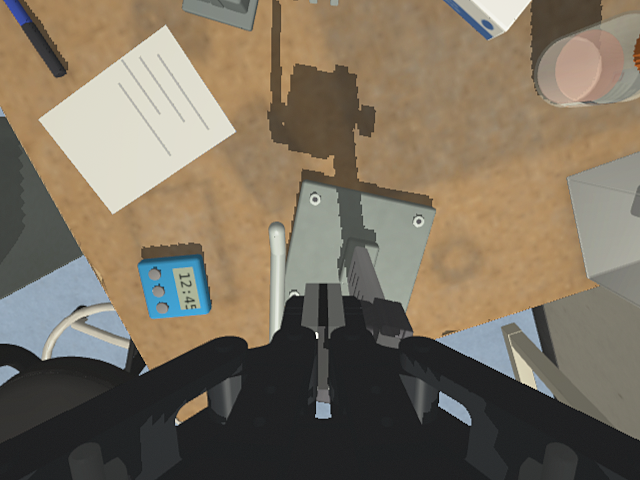

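The scene picture shows the shut fingers at (352,160), behind and left of the carrier. The wrist picture shows the bar at column 277, clear to the left of the fingers (303–345). Going down beside it.

>>> drive_tool([
  [0,0.016,0],
  [0,0.016,0],
  [0,0.016,0],
  [0,0.015,0],
  [0,0,0],
  [0,0,0],
], gripper=[1,1,1,1,1,1], turn=[0,0,0,0,0,0])

```text
time_s: 4.52
eef_pos: [550.0, 138.7, 168.3]
ee_rot: [0.705, -0.705, -0.059, 0.06]
force: [0.0, 0.8, -0.3]
grip_width: 0.003
```

Run:
```python
from h import *
s=ctrl.sense(); print(s['time_s'],s['eef_pos'],s['force'],s['wrist_torque'])
for n in ('top','scene'):
    im,d=ctrl.capture(n); np.save(f'{n}2.npy',d)
    cv2.imwrite(f'pics/{n}2.png',cv2.resize(im[130:280,290:430] if n=='scene' else im[170:290,300:440],None,fx=4,fy=4)[...,::-1])
```

```text
4.5167 [550.01225289 138.70462305 168.25125413] [ 0.04221097  0.80232733 -0.28087561] [ 0.01856522  0.00229929 -0.05883427]
```

View pics/scene2.png

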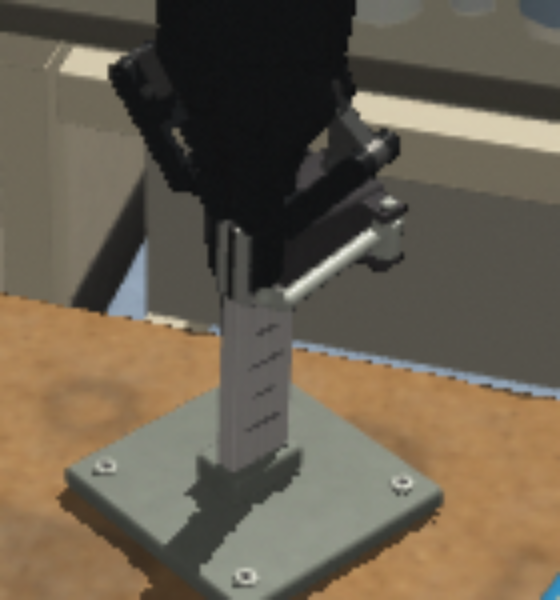

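>>> drive_tool([
  [-0.003,0,0],
  [-0.003,0,0],
  [0,0,0],
], gripper=[1,1,1], turn=[0,0,0])

```text
time_s: 4.87
eef_pos: [543.9, 137.7, 168.9]
ee_rot: [-0.705, 0.705, 0.06, -0.059]
force: [1.3, -0.3, 0.5]
grip_width: 0.001
```

>>> drive_tool([
  [-0.0034,0,0.001],
  [-0.0034,0,0.001],
  [-0.0034,0,0.001],
  [-0.0034,0,0.001],
  [-0.0034,0,0.001],
  [-0.0034,0,0.001],
  [-0.0034,0,0.001],
  [-0.0034,0,0.001],
  [-0.0034,0,0.001],
  [-0.0034,0,0.001],
  [-0.0034,0,0.001],
  [-0.0034,0,0.001],
  [-0.0034,0,0.001],
  [-0.0034,0,0.001],
  [-0.0034,0,0.001],
  [-0.0034,0,0.001],
  [-0.0034,0,0.001],
  [-0.0034,0,0.001],
  [-0.0034,0,0.001],
  [-0.0034,0,0.001],
], gripper=[1,1,1,1,1,1,1,1,1,1,1,1,1,1,1,1,1,1,1,1], turn=[-3,-3,-3,-3,-3,-3,-3,-3,-3,-3,-3,-3,-3,-3,-3,-3,-3,-3,-3,-3])

```text
time_s: 6.53
eef_pos: [481.2, 112.8, 168.7]
ee_rot: [0.58, -0.58, -0.405, 0.404]
force: [-0.3, 2.4, -0.9]
grip_width: 0.002
```

```bash
cat > look.py <<'E'
import sys
from h import *
k=sys.argv[1]
s=ctrl.sense(); M=q2R(s['ee_rot']); print(s['time_s'],s['eef_pos'].round(1),'yaw',np.degrees(np.arctan2(M[1,0],M[0,0])).round(2),s['force'].round(1),s['grip_width'])
o=[]
for n in ('scene','top'):
    im,d=ctrl.capture(n); np.save(f'{n}{k}.npy',d); cv2.imwrite(f'pics/{n}{k}f.png',im[...,::-1])
    o.append(cv2.resize(im[130:280,290:440] if n=='scene' else im[170:320,290:440],(400,400)))
cv2.imwrite(f'pics/l{k}.png',np.hstack(o)[...,::-1])
E
python3 look.py 3
```

```text
6.5333 [481.2 112.8 168.7] yaw 69.84 [-0.3  2.4 -0.9] 0.0020678754402059353
```

View pics/l3.png

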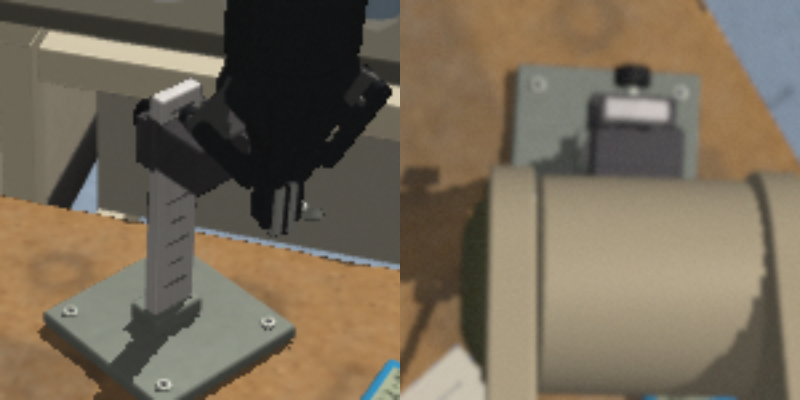

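Contact force is about 2 N, as expected, and the hook's end shows beyond the fingers at (315,213). Continuing slowly to the stop.

>>> drive_tool([
  [-0.0034,0,0.001],
  [-0.0034,0,0.001],
  [-0.0034,0,0.001],
  [-0.0034,0,0.001],
  [-0.0034,0,0.001],
  [0,0,0],
], gripper=[1,1,1,1,1,1], turn=[-3,-3,-3,-3,-3,0])

```text
time_s: 7.13
eef_pos: [472.3, 97.2, 168.6]
ee_rot: [-0.523, 0.523, 0.476, -0.476]
force: [-0.4, 1.4, -0.1]
grip_width: -0.003
```

>>> drive_tool([
  [-0.0024,0,0.0007],
  [0,0,0],
], gripper=[1,1], turn=[-2,0])

```text
time_s: 7.3
eef_pos: [471.5, 95.1, 168.5]
ee_rot: [-0.515, 0.515, 0.485, -0.485]
force: [0.7, 0.9, 1.0]
grip_width: -0.001
```

>>> drive_tool([
  [-0.0012,0,0],
  [0,0,0],
], gripper=[1,1], turn=[0,0])

```text
time_s: 7.47
eef_pos: [471.4, 93.9, 168.4]
ee_rot: [0.515, -0.515, -0.485, 0.485]
force: [-0.5, 1.9, 1.0]
grip_width: -0.004
```

>>> drive_tool([
  [-0.0015,0,0],
  [0,0,0],
], gripper=[1,1], turn=[0,0])

```text
time_s: 7.63
eef_pos: [471.2, 92.3, 168.4]
ee_rot: [0.514, -0.514, -0.485, 0.485]
force: [-0.9, 1.7, 2.2]
grip_width: -0.0
```

>>> drive_tool([
  [-0.0015,0,0],
  [0,0,0],
], gripper=[1,1], turn=[0,0])

```text
time_s: 7.8
eef_pos: [471.1, 90.9, 168.3]
ee_rot: [0.514, -0.514, -0.485, 0.485]
force: [-0.7, 2.2, 1.8]
grip_width: 0.003
```

>>> drive_tool([
  [-0.0015,0,0],
  [0,0,0],
], gripper=[1,1], turn=[0,0])

```text
time_s: 7.97
eef_pos: [471.1, 90.2, 168.3]
ee_rot: [0.515, -0.514, -0.486, 0.485]
force: [-0.5, 8.7, 2.4]
grip_width: -0.004
```

>>> drive_tool([
  [-0.0015,0,0],
  [0,0,0],
  [0,0,0],
], gripper=[1,1,1], turn=[0,0,0])

```text
time_s: 8.22
eef_pos: [471.0, 89.7, 168.4]
ee_rot: [0.515, -0.513, -0.486, 0.484]
force: [0.3, 14.9, 1.7]
grip_width: 0.0
```

The force climbs at a steady position (2 → 9 → 15 N), so the hook is at its stop. Now I retreat, lift, and go above the key while turning.

>>> drive_tool([
  [0.005,0,0],
  [0.01,0,0],
  [0.01,0,0],
  [0,-0.024,0],
  [0,-0.024,0],
  [0,-0.024,0],
  [0.024,0,0.004],
  [0.024,0,0.004],
  [0.026,0,0.004],
  [0.026,0,0.004],
  [0.026,0,0.004],
  [0.026,0,0.004],
  [0.026,0,0.004],
  [0.024,0,0.004],
  [0,0,0],
], gripper=[1,1,1,1,1,1,1,1,1,1,1,1,1,1,1], turn=[0,0,0,0,0,0,0,0,0,0,0,0,0,0,0])

```text
time_s: 9.47
eef_pos: [451.0, 320.0, 239.9]
ee_rot: [0.514, -0.513, -0.486, 0.486]
force: [-1.0, -0.3, -0.2]
grip_width: -0.002
```

>>> drive_tool([
  [0,0,0],
  [0,0,0],
  [0,0,0],
  [0,0,0],
  [0,0,0],
  [0,0,0],
  [0,0,0],
  [0,0,0],
  [0,0,0],
  [0,0,0],
  [0,0,0],
  [0,0,0],
  [0,0,0],
  [0,0,0],
  [0,0,0],
  [0,0,0],
], gripper=[0.4,0.4,0.4,0.4,0.4,0.4,0.4,0.4,0.4,0.4,0.4,0.4,0.4,0.4,0.4,0.4], turn=[6.7,6.7,6.7,6.7,6.7,6.7,6.7,6.7,6.7,6.7,6.7,6.7,6.7,6.7,0,0])

```text
time_s: 10.8
eef_pos: [452.1, 316.3, 240.2]
ee_rot: [-0.706, 0.706, -0.043, 0.043]
force: [0.1, 0.2, 0.1]
grip_width: 0.599
```

```bash
python3 look.py 4
python3 - <<'E'
from h import *
im,d=ctrl.capture('wrist'); cv2.imwrite('pics/w4.png',im[...,::-1]); np.save('wrist4.npy',d)
for nm in ('scene','top'):
    P=cloud(nm,np.load(nm+'4.npy')).reshape(-1,3)
    h=P[(P[:,2]>172)&(P[:,2]<200)&(P[:,1]>40)&(P[:,1]<110)&(P[:,0]<530)&(P[:,0]>430)]
    print(nm,len(h))
    for x in range(450,530,10):
        b=h[abs(h[:,0]-x)<5]
        if len(b): print(x,len(b),np.median(b,0).round(1),b.min(0).round(1),b.max(0).round(1))
    b=h[h[:,0]<523]; l=cv2.fitLine(np.ascontiguousarray(b[:,:2],dtype=np.float32),cv2.DIST_HUBER,0,.01,.01).ravel(); print(np.degrees(np.arctan2(l[1],l[0])))
E
```

```text
10.8 [452.1 316.3 240.2] yaw -6.91 [0.1 0.2 0.1] 0.5991601235501185
scene 234
450 28 [449.8  76.6 190. ] [445.8  73.4 183.8] [454.8  79.7 193.6]
460 25 [459.1  77.5 182. ] [455.   73.3 177.3] [464.9  79.4 190.2]
470 26 [469.6  75.8 181.3] [465.8  72.3 175. ] [475.   79.6 184.3]
480 26 [479.6  75.9 181.6] [475.1  69.4 177.7] [484.9  78.1 184.6]
490 26 [489.7  75.1 180.9] [485.2  69.1 174.5] [494.7  77.3 185.5]
500 26 [499.5  75.1 181.2] [495.6  69.8 176.3] [504.9  77.8 184.7]
510 22 [509.8  74.7 181.7] [505.6  69.9 176.6] [514.5  76.3 183.5]
520 25 [520.6  73.3 181.3] [515.1  68.7 175.5] [525.   75.8 183.2]
-2.7648785
top 292
450 28 [451.5  77.1 191.2] [447.1  73.6 187.7] [454.5  80.1 194.1]
460 35 [460.4  76.2 185.7] [455.9  72.9 182.7] [464.9  79.6 190.2]
470 30 [470.1  75.9 181.5] [466.4  72.3 177.9] [474.   78.8 184.8]
480 36 [479.8  75.7 181.6] [475.3  71.  178.1] [484.4  78.6 183.5]
490 39 [490.4  75.5 181.4] [485.7  70.5 177.3] [494.9  78.6 185.4]
500 32 [499.5  74.1 181.8] [495.   70.8 179.4] [504.1  77.3 185.4]
510 35 [510.   74.2 182.1] [505.4  70.8 178.1] [514.6  77.3 187.2]
520 33 [520.6  73.8 181.5] [515.9  69.1 175.8] [524.1  77.1 184.7]
-2.878384
```

View pics/scene4f.png

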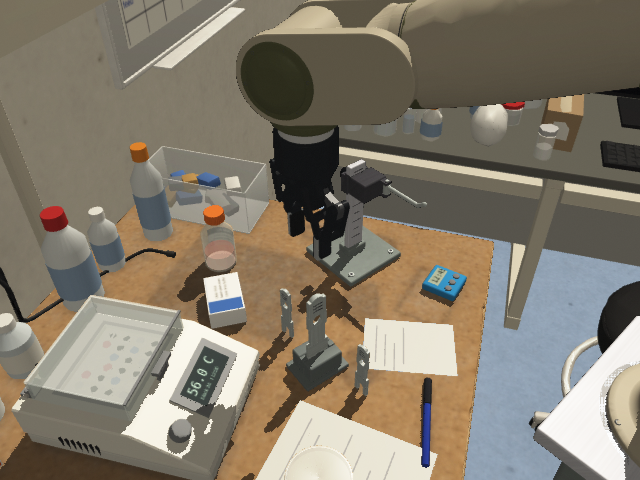

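View pics/l4.png

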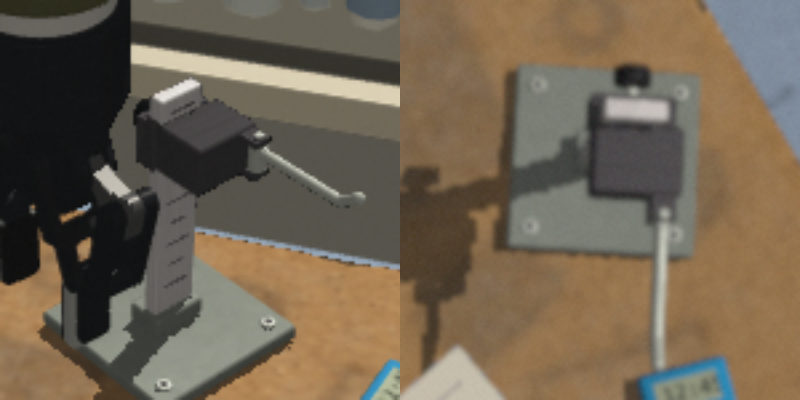

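View pics/w4.png

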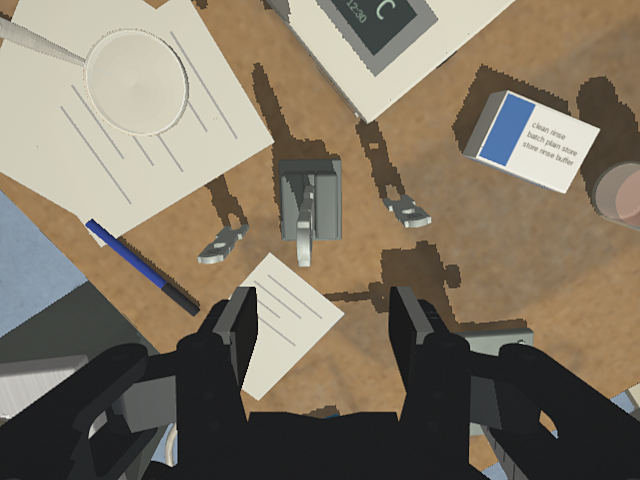

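The pictures show the hook straight out at scene px (385–425, 185–205), and its cloud direction of -2.8° matches the stand's -2.7°. Next I hold the wrist camera's calibration against the known rest, because its x translation of -278 mm looks odd.

Run:
```python
from h import *
P=cloud('wrist',np.load('wrist4.npy'))
print('P at key top px',P[215:265:10,300:312:4].round(0).tolist())
print('rest',P[200,330].round(0), ctrl.camera_params('wrist')['tool_from_camera'][:3,3])
Q=P.reshape(-1,3)
k=Q[(Q[:,2]>60)&(Q[:,2]<170)]
m=np.zeros((480,640),bool); m[180:270,290:316]=1
k=P[m]; k=k[(k[:,2]>120)&(k[:,2]<165)]
print(len(k),k.mean(0),k.min(0),k.max(0)); l=cv2.fitLine(np.ascontiguousarray(k[:,:2],dtype=np.float32),cv2.DIST_HUBER,0,.01,.01).ravel(); print(np.degrees(np.arctan2(l[1],l[0])))
for nm in ('scene','top'):
    Pn=cloud(nm,np.load(nm+'4.npy')).reshape(-1,3)
    k=Pn[(abs(Pn[:,0]-441)<15)&(abs(Pn[:,1]-317)<25)&(Pn[:,2]>151)&(Pn[:,2]<163)]
    print(nm,len(k)); 
    if len(k)>5: print(k.mean(0),k.min(0),k.max(0))
```

```text
P at key top px [[[439.0, 332.0, 139.0], [442.0, 332.0, 139.0], [444.0, 331.0, 140.0]], [[439.0, 328.0, 152.0], [442.0, 328.0, 153.0], [444.0, 328.0, 152.0]], [[439.0, 323.0, 155.0], [441.0, 323.0, 155.0], [444.0, 322.0, 155.0]], [[438.0, 318.0, 158.0], [441.0, 317.0, 158.0], [443.0, 317.0, 157.0]], [[437.0, 311.0, 157.0], [440.0, 311.0, 157.0], [442.0, 310.0, 156.0]]]
rest [459. 321.  41.] [  -0.19406831 -142.74600223   68.41032849]
819 [440.35461192 320.46687866 150.13702628] [434.50322981 301.71739952 120.15480368] [444.9628253  333.06813934 159.70106699]
84.8238
scene 124
[438.81658587 317.14976923 154.76627709] [434.16047986 300.9604071  151.08520158] [445.22558808 330.97057754 159.63332024]
top 0
```

I had misread the exponent: the calibration is fine (x offset -0.3 mm). All cameras agree on the key: centre (440.8, 317), top at 158, yaw about -5.5°. Aligning and going down.

>>> drive_tool([
  [-0.0113,0,-0.0005],
  [0,0,0],
  [0,0.025,0],
  [0,0.025,0],
  [0,0.025,0],
  [0,0.02,0],
  [0,0.018,0],
  [0,0,0],
  [0,0,0],
], gripper=[0.4,0.4,0.4,0.4,0.4,0.4,0.4,0.4,0.4], turn=[-1.2,0,0,0,0,0,0,0,0])

```text
time_s: 11.7
eef_pos: [441.0, 317.2, 127.3]
ee_rot: [-0.706, 0.706, -0.037, 0.036]
force: [0.0, -0.7, 0.8]
grip_width: 0.599
```

```bash
python3 look.py 5
python3 - <<'E'
from h import *
im,d=ctrl.capture('wrist'); cv2.imwrite('pics/w5.png',im[200:480,180:480,::-1]); np.save('wrist5.npy',d)
im=cv2.imread('pics/scene5f.png'); cv2.imwrite('pics/s5.png',cv2.resize(im[230:400,240:400],None,fx=3.5,fy=3.5))
E
```

```text
11.7 [441.  317.2 127.3] yaw -5.88 [ 0.  -0.7  0.8] 0.5986148927809185
```

View pics/w5.png

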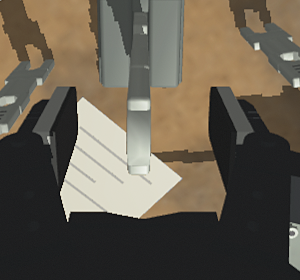

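View pics/s5.png

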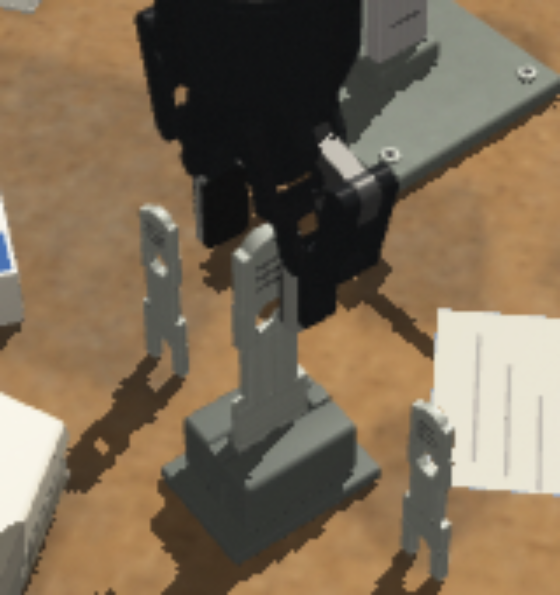

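Run:
```python
from h import *
P=cloud('wrist',np.load('wrist5.npy'))
for r in range(290,375,8): print(r,P[r,320].round(1))
for c in (250,255,400,405): print(c,P[300,c].round(1),P[330,c].round(1))
```

```text
290 [441.8 331.6 146.5]
298 [441.7 330.9 151.5]
306 [441.4 328.  151.7]
314 [441.3 326.5 154.4]
322 [441.1 324.4 155.9]
330 [440.8 321.8 156.5]
338 [440.6 320.  158.4]
346 [440.3 317.1 158.4]
354 [440.  314.  158.2]
362 [439.5 309.2 155.3]
370 [438.9 303.7 151.8]
250 [416.6 329.2 143.9] [415.5 319.  146.7]
255 [416.1 324.7 134.2] [415.3 314.5 138.7]
400 [468.8 325.7 148.1] [467.1 318.1 154.9]
405 [470.4 325.7 148.4] [467.5 321.9 161.7]
```

The wrist depth puts the key top at (440.3, 317, 158), between the pads (x 416 to 468). The grasp is centred, so I close.

>>> drive_tool([
  [0,0,0],
  [0,0,0],
  [0,0,0],
  [0,0,0],
  [0,0,0],
  [0,0,0],
  [0,0,0],
  [0,0,0],
  [0,0,0],
  [0,0,0],
], gripper=[0.7,0.85,1,1,1,1,1,1,1,1], turn=[0,0,0,0,0,0,0,0,0,0], force=40)

```text
time_s: 12.68
eef_pos: [440.9, 317.3, 127.8]
ee_rot: [0.706, -0.706, 0.036, -0.036]
force: [-1.3, -0.3, 5.7]
grip_width: 0.088
```

>>> drive_tool([
  [0,-0.004,0],
  [0,-0.008,0],
  [0,-0.012,0],
  [0,0,0],
], gripper=[1,1,1,1], turn=[0,0,0,0])

```text
time_s: 13.02
eef_pos: [441.5, 317.5, 153.4]
ee_rot: [0.707, -0.706, 0.036, -0.037]
force: [-1.2, 0.7, -1.0]
grip_width: 0.088
```

Grip opening is 7.5 mm, so the key is held. Lifting, aligning with the hook, and carrying to a point in front of its end.

>>> drive_tool([
  [0,-0.018,0],
  [0,-0.018,0],
  [0,-0.018,0],
  [0,0,0],
  [0,0,-0.01],
  [0,0,-0.02],
  [0,0,-0.02],
  [0,0,-0.02],
  [0,0,-0.02],
  [0,0,-0.02],
  [0,0,-0.02],
  [0,0,-0.02],
  [0,0,-0.02],
  [0,0,-0.02],
  [0,0,-0.02],
  [0,0,-0.02],
  [0,0,-0.01],
  [0,0,0],
  [0,0,0],
  [0,0,0],
], gripper=[1,1,1,1,1,1,1,1,1,1,1,1,1,1,1,1,1,1,1,1], turn=[-3.1,0,0,0,0,0,0,0,0,0,0,0,0,0,0,0,0,0,0,0])

```text
time_s: 14.68
eef_pos: [428.9, 78.0, 204.9]
ee_rot: [0.707, -0.707, 0.017, -0.017]
force: [0.2, 0.3, -1.7]
grip_width: 0.088
```

```bash
python3 look.py 6
python3 - <<'E'
from h import *
s=ctrl.sense();im,d=ctrl.capture('wrist'); cv2.imwrite('pics/w6.png',im[...,::-1]); np.save('wrist6.npy',d)
print('tilt',q2R(s['ee_rot'])[2].round(4))
for n in ('scene','top','wrist'):
    for q in ('key_eye','hinge_foot','cap_key'):
        print(n,q,[(round(r['score'],2),cam2world(n,r['centre']).round(1).tolist()) for r in ctrl.pinpoint(n,q)])
im=cv2.imread('pics/scene6f.png'); cv2.imwrite('pics/s6.png',cv2.resize(im[110:290,320:500],None,fx=3.3,fy=3.3))
E
```

```text
14.6833 [428.9  78.  204.9] yaw -2.79 [ 0.2  0.3 -1.7] 0.08843464405133426
tilt [-3.e-04 -1.e+00  2.e-04]
scene key_eye [(0.94, [521.2, 307.5, 69.2]), (0.87, [426.4, 76.0, 191.2]), (0.69, [361.3, 293.7, 71.6])]
scene hinge_foot [(0.57, [534.0, 70.6, 0.8])]
scene cap_key [(0.92, [427.4, 77.2, 85.2]), (0.83, [526.4, 309.2, 2.0]), (0.57, [368.3, 296.8, -5.3])]
top key_eye [(0.57, [524.8, 306.9, 67.9]), (0.54, [360.9, 301.3, 68.2])]
top hinge_foot [(0.94, [532.9, 70.5, 6.0])]
top cap_key [(0.62, [361.6, 301.0, -1.4]), (0.43, [523.5, 306.8, 1.3])]
wrist key_eye [(0.9, [428.5, 74.2, 185.6])]
wrist hinge_foot [(0.72, [532.4, 72.5, 1.9])]
wrist cap_key [(0.68, [430.9, 78.4, 85.6])]
```

View pics/s6.png

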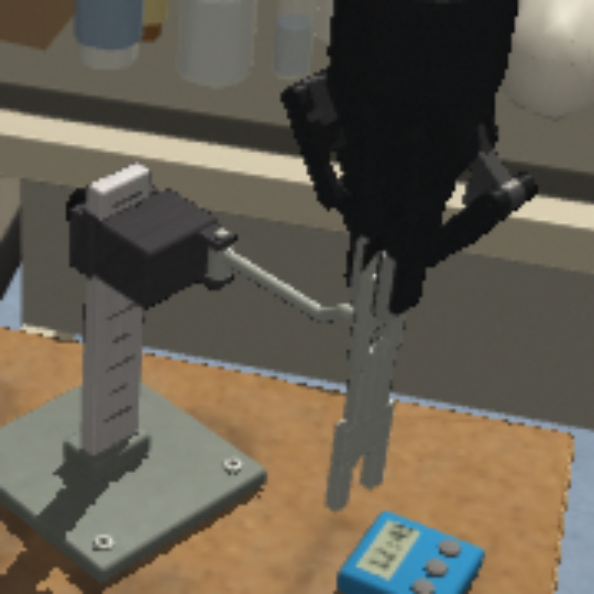

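View pics/w6.png

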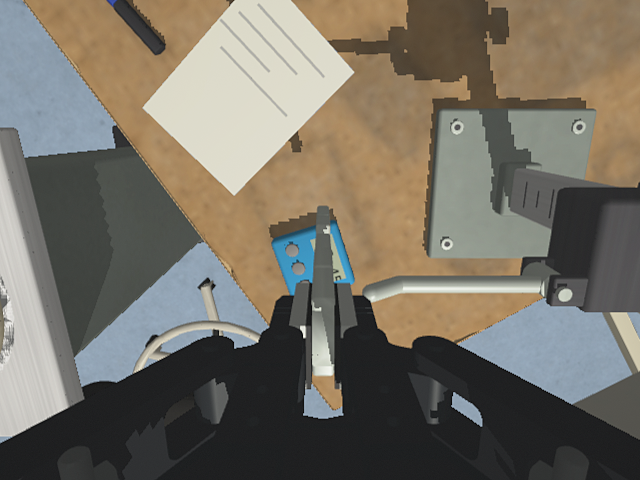

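Run:
```python
from h import *
s=ctrl.sense(); M=q2R(s['ee_rot']); t=s['eef_pos']
for nm in ('wrist','scene','top'):
    P=cloud(nm,np.load(nm+'6.npy')).reshape(-1,3)
    h=P[(P[:,2]>172)&(P[:,2]<200)&(P[:,1]>60)&(P[:,1]<92)&(P[:,0]<530)&(P[:,0]>442)]
    L=(h-t)@M   # tool coords
    print(nm,'hook in tool: x, z(min med max), ymin(top)')
    for x in range(15,100,8):
        b=L[abs(L[:,0]-x)<4]
        if len(b)>5: print(x,len(b),b[:,2].min().round(1),np.median(b[:,2]).round(1),b[:,2].max().round(1),'top h',(-b[:,1]).max().round(1),'med',np.median(-b[:,1]).round(1))
    k=P[(abs(P[:,0]-t[0])<9)&(abs(P[:,1]-t[1])<25)&(P[:,2]>70)&(P[:,2]<200)]; L=(k-t)@M
    print('key',len(k))
    for y in range(5,125,10):
        b=L[abs(L[:,1]-y)<5]
        if len(b)>5: print(y,len(b),'x',np.median(b[:,0]).round(1),'z',b[:,2].min().round(1),b[:,2].max().round(1))
    if len(L): print('bottom',L[:,1].max())
```

```text
wrist hook in tool: x, z(min med max), ymin(top)
15 59 -2.9 -0.6 1.5 top h -12.3 med -14.5
23 321 -5.1 -0.1 2.5 top h -11.5 med -15.0
31 283 -5.7 0.0 2.4 top h -16.0 med -20.5
39 314 -5.7 -0.4 2.4 top h -21.3 med -23.4
47 314 -5.9 -0.6 2.3 top h -20.9 med -23.5
55 313 -5.9 -0.4 2.3 top h -20.8 med -23.3
63 312 -6.1 -0.5 2.4 top h -21.4 med -23.4
71 312 -6.2 -0.5 2.4 top h -21.1 med -23.5
79 293 -4.9 -0.3 2.5 top h -21.2 med -23.3
87 294 -5.1 -0.3 2.3 top h -21.3 med -23.4
95 314 -4.8 -0.2 2.7 top h -20.5 med -23.3
key 917
5 94 x -0.6 z 12.9 15.7
15 133 x -0.6 z 13.7 15.7
25 111 x -0.2 z 13.8 15.8
35 13 x 0.3 z 11.6 12.5
45 86 x -0.7 z 11.0 12.8
55 78 x -0.7 z 10.7 12.6
65 191 x -0.2 z 10.7 17.7
75 52 x -0.2 z 16.3 17.6
85 50 x -0.7 z 15.9 17.5
95 44 x -0.8 z 16.1 17.6
105 33 x -0.8 z 16.7 17.4
115 32 x -0.5 z 16.2 17.5
bottom 117.8412129241249
scene hook in tool: x, z(min med max), ymin(top)
15 8 -1.3 0.1 0.9 top h -11.8 med -15.2
23 22 -3.8 1.8 3.9 top h -12.9 med -15.3
31 21 -3.6 0.1 3.0 top h -17.9 med -21.7
39 22 -4.4 1.0 4.0 top h -20.7 med -24.1
47 18 -3.7 0.0 2.9 top h -21.0 m
[... 156 characters left out ...]
 -20.9 med -24.3
87 21 -3.6 0.2 4.3 top h -20.7 med -24.3
95 20 -3.2 0.8 3.8 top h -21.8 med -24.9
key 789
5 22 x -3.4 z -10.8 17.7
15 67 x -3.3 z -17.3 16.8
25 94 x -2.9 z -15.7 17.5
35 61 x -3.9 z -13.9 14.3
45 65 x -3.7 z -12.6 13.6
55 63 x -3.7 z -12.8 13.8
65 83 x -3.5 z -19.8 18.0
75 79 x -3.9 z -18.3 18.6
85 73 x -3.8 z -19.3 18.7
95 64 x -3.4 z -18.6 18.4
105 61 x -2.9 z -18.6 18.6
115 57 x -2.9 z -18.7 18.6
bottom 119.6570750163536
top hook in tool: x, z(min med max), ymin(top)
63 9 2.4 2.9 4.2 top h -22.6 med -23.5
71 22 -3.1 1.4 3.4 top h -19.8 med -23.8
79 26 -3.2 0.4 3.6 top h -21.8 med -23.8
87 25 -2.4 0.8 3.8 top h -21.3 med -23.3
95 32 -4.0 0.6 4.1 top h -20.7 med -23.7
key 0
```

The tool-frame check: hook centre at lateral -0.5±1 mm against the key centre, bar centre 26 mm below the TCP, and eye centre 17.8 mm below it. So the eye is about 8 mm above the bar line and lines up with the raised tip. Threading slowly along the slope.

>>> drive_tool([
  [0,0,-0.0005],
  [0.005,0,0],
  [0.005,0,0],
  [0.005,0,0],
  [0.005,0,0],
  [0.005,0.0012,0],
  [0,0,0],
  [0,0,0],
], gripper=[1,1,1,1,1,1,1,1], turn=[0,0,0,0,0,0,0,0])

```text
time_s: 15.95
eef_pos: [454.2, 75.8, 203.8]
ee_rot: [0.707, -0.707, 0.018, -0.017]
force: [-0.2, -0.5, -1.3]
grip_width: 0.08
```

>>> drive_tool([
  [0.0025,0.0017,0],
  [0.0025,0.0016,0],
  [0.0025,0.001,0],
  [0.0025,0.0008,0],
  [0.0025,0.0009,0],
  [0.0025,0.0005,0],
  [0,0,0],
  [0,0,0],
], gripper=[1,1,1,1,1,1,1,1], turn=[0,0,0,0,0,0,0,0])

```text
time_s: 16.62
eef_pos: [469.1, 75.0, 197.5]
ee_rot: [0.707, -0.707, 0.017, -0.017]
force: [0.6, 0.1, -1.5]
grip_width: 0.09
```

```bash
python3 look.py 7
python3 - <<'E'
from h import *
im=cv2.imread('pics/scene7f.png'); a=cv2.resize(im[130:290,320:480],(400,400),interpolation=cv2.INTER_CUBIC)
im,d=ctrl.capture('wrist'); b=cv2.resize(im[160:400,220:460,::-1],(400,400)); cv2.imwrite('pics/s7.png',np.hstack([a,b]))
E
```

```text
16.6167 [469.1  75.  197.5] yaw -2.81 [ 0.6  0.1 -1.5] 0.08999624715969762
```

View pics/s7.png

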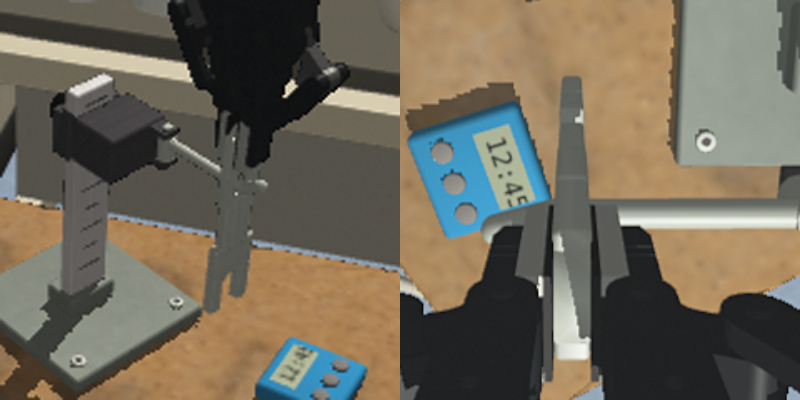

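The key is threaded with no contact force. The scene crop shows the hook's tip coming out on the near side of the key at (258,183). Moving inward and then lowering gently.

>>> drive_tool([
  [0.004,0,0],
  [0.004,0,0],
  [0.004,0,0],
  [0.004,0,0],
  [0.004,0,0],
  [0,0,0],
  [0,0.003,0],
  [0,0,0],
], gripper=[1,1,1,1,1,1,1,1], turn=[0,0,0,0,0,0,0,0])

```text
time_s: 17.43
eef_pos: [488.7, 74.1, 194.0]
ee_rot: [0.707, -0.707, 0.018, -0.017]
force: [0.0, 0.5, -0.9]
grip_width: 0.088
```

>>> drive_tool([
  [0,0.001,0],
  [0,0.001,0],
  [0,0,0],
  [0,0,0],
], gripper=[1,1,1,1], turn=[0,0,0,0])

```text
time_s: 17.77
eef_pos: [489.0, 74.1, 192.6]
ee_rot: [-0.707, 0.707, -0.017, 0.017]
force: [0.2, 0.4, -1.6]
grip_width: 0.086
```

>>> drive_tool([
  [0,0.001,0],
  [0,0,0],
  [0,0,0],
], gripper=[1,1,1], turn=[0,0,0])

```text
time_s: 18.02
eef_pos: [489.0, 74.1, 191.6]
ee_rot: [-0.707, 0.707, -0.017, 0.017]
force: [-0.4, 0.4, -0.3]
grip_width: 0.091
```

>>> drive_tool([
  [0,0.0005,0],
  [0,0,0],
  [0,0,0],
], gripper=[1,1,1], turn=[0,0,0])

```text
time_s: 18.27
eef_pos: [489.0, 74.1, 191.1]
ee_rot: [0.707, -0.707, 0.017, -0.017]
force: [-0.1, -0.9, -0.9]
grip_width: 0.086
```

>>> drive_tool([
  [0,0.0005,0],
  [0,0,0],
  [0,0,0],
], gripper=[1,1,1], turn=[0,0,0])

```text
time_s: 18.52
eef_pos: [489.0, 74.1, 190.6]
ee_rot: [0.707, -0.707, 0.017, -0.017]
force: [0.5, 0.6, -1.5]
grip_width: 0.088
```

>>> drive_tool([
  [0,0.0005,0],
  [0,0,0],
  [0,0,0],
], gripper=[1,1,1], turn=[0,0,0])

```text
time_s: 18.77
eef_pos: [489.0, 74.1, 190.1]
ee_rot: [0.707, -0.707, 0.017, -0.017]
force: [0.7, -0.9, -1.8]
grip_width: 0.081
```

>>> drive_tool([
  [0,0.0005,0],
  [0,0,0],
  [0,0,0],
], gripper=[1,1,1], turn=[0,0,0])

```text
time_s: 19.02
eef_pos: [489.1, 74.0, 189.8]
ee_rot: [-0.707, 0.707, -0.017, 0.017]
force: [-0.9, -0.5, 1.6]
grip_width: 0.085
```

>>> drive_tool([
  [0,0.0005,0],
  [0,0,0],
  [0,0,0],
], gripper=[1,1,1], turn=[0,0,0])

```text
time_s: 19.27
eef_pos: [489.1, 74.1, 189.5]
ee_rot: [-0.707, 0.707, -0.017, 0.017]
force: [-1.8, 0.1, 4.7]
grip_width: 0.088
```

>>> drive_tool([
  [0,0.0005,0],
  [0,0,0],
  [0,0,0],
], gripper=[1,1,1], turn=[0,0,0])

```text
time_s: 19.52
eef_pos: [489.2, 74.0, 189.4]
ee_rot: [-0.707, 0.707, -0.017, 0.018]
force: [-4.2, -0.4, 8.3]
grip_width: 0.082
```

Contact is felt (force z from -1.8 to +8 N at TCP 189.4). I ease off by 0.8 mm, then open slowly.

>>> drive_tool([
  [0,-0.0008,0],
  [0,0,0],
  [0,0,0],
], gripper=[1,1,1], turn=[0,0,0], force=20)

```text
time_s: 19.77
eef_pos: [489.1, 74.1, 189.6]
ee_rot: [-0.707, 0.707, -0.017, 0.017]
force: [-1.3, 0.2, 3.5]
grip_width: 0.081
```

>>> drive_tool([
  [0,0,0],
  [0,0,0],
  [0,0,0],
  [0,0,0],
  [0,0,0],
  [0,0,0],
  [0,0,0],
  [0,0,0],
  [0,0,0],
  [0,0,0],
  [0,0,0],
  [0,0,0],
  [0,0,0],
  [0,0,0],
], gripper=[0.9,0.89,0.88,0.87,0.86,0.84,0.82,0.8,0.77,0.74,0.71,0.7,0.7,0.7], turn=[0,0,0,0,0,0,0,0,0,0,0,0,0,0])

```text
time_s: 20.93
eef_pos: [489.0, 74.1, 189.4]
ee_rot: [0.707, -0.707, 0.017, -0.017]
force: [0.3, 0.4, -0.1]
grip_width: 0.302
```

```bash
python3 look.py 8
python3 - <<'E'
from h import *
im=cv2.imread('pics/scene8f.png'); a=cv2.resize(im[130:290,320:480],(400,400),interpolation=cv2.INTER_CUBIC)
im,d=ctrl.capture('wrist'); b=cv2.resize(im[160:400,220:460,::-1],(400,400)); cv2.imwrite('pics/s8.png',np.hstack([a,b]))
E
```

```text
20.9333 [489.   74.1 189.4] yaw -2.81 [ 0.3  0.4 -0.1] 0.3021397931710434
```

View pics/s8.png

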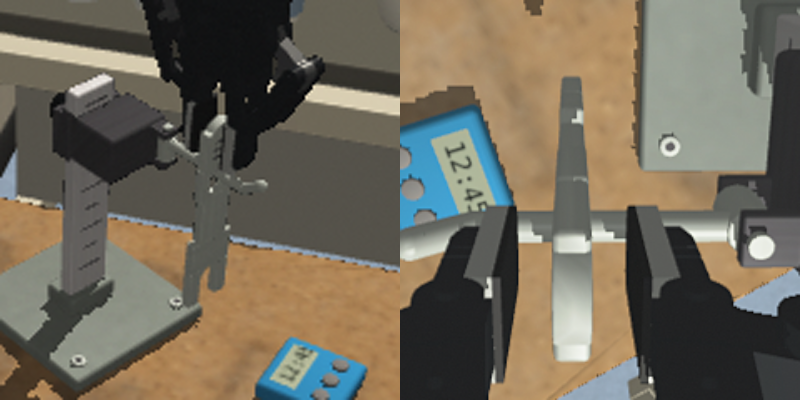

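The key hangs on the bar, standing free between the opened pads. Withdrawing straight up.

>>> drive_tool([
  [0,-0.004,0],
  [0,-0.008,0],
  [0,-0.01,0],
  [0,-0.01,0],
  [0,-0.012,0],
  [0,-0.015,0],
  [0,-0.02,0],
  [0,-0.02,0],
  [0,-0.02,0],
  [0,-0.02,0],
  [0,0,0],
  [0,0,0],
], gripper=[0.7,0.7,0.7,0.7,0.7,0.7,0.7,0.7,0.7,0.7,0.7,0.7], turn=[0,0,0,0,0,0,0,0,0,0,0,0])

```text
time_s: 22.08
eef_pos: [489.2, 74.1, 329.7]
ee_rot: [-0.707, 0.707, -0.016, 0.018]
force: [-0.7, -0.5, -1.5]
grip_width: 0.297
```

```bash
python3 look.py 9
python3 - <<'E'
from h import *
def km(d):
    P=cloud('scene',d).reshape(-1,3)
    k=P[(abs(P[:,0]-489)<20)&(abs(P[:,1]-75)<30)&(P[:,2]>60)&(P[:,2]<172)]; l=k[k[:,2]<110]
    P=P[(P[:,2]>172)&(P[:,2]<200)&(P[:,1]>40)&(P[:,1]<110)&(P[:,0]<525)&(P[:,0]>440)&(abs(P[:,0]-489)>8)]
    L=cv2.fitLine(np.ascontiguousarray(P[:,:2],dtype=np.float32),cv2.DIST_HUBER,0,.01,.01).ravel()
    print('upper',k[k[:,2]>140].mean(0).round(2),'lower',l.mean(0).round(2),'zmin',k[:,2].min().round(1),'hook deg',np.degrees(np.arctan2(L[1],L[0])).round(2))
for i in range(4):
    im,d=ctrl.capture('scene'); km(d)
    for _ in range(3): ctrl.capture('top')
im=cv2.imread('pics/scene9f.png'); a=cv2.resize(im[130:290,320:480],(400,400),interpolation=cv2.INTER_CUBIC)
im,d=ctrl.capture('wrist'); b=cv2.resize(im[120:480,160:520,::-1],(400,400)); cv2.imwrite('pics/s9.png',np.hstack([a,b]))
E
```

```text
22.0833 [489.2  74.1 329.7] yaw -2.81 [-0.7 -0.5 -1.5] 0.29737415834664
upper [486.54  76.79 155.66] lower [486.44  75.71  91.56] zmin 70.0 hook deg -2.67
upper [486.6   76.63 155.62] lower [486.42  75.82  91.68] zmin 70.1 hook deg -2.6
upper [486.6   76.4  155.61] lower [486.51  75.79  91.08] zmin 69.8 hook deg -2.7
upper [486.67  76.7  155.52] lower [486.45  75.83  91.79] zmin 71.0 hook deg -2.44
```

View pics/s9.png

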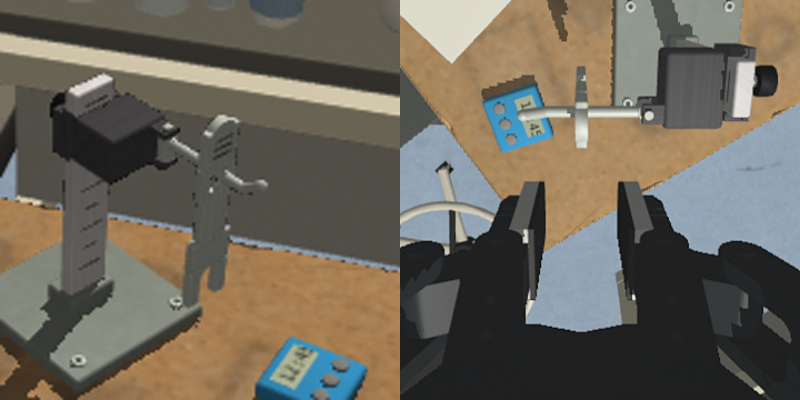

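View pics/scene9f.png

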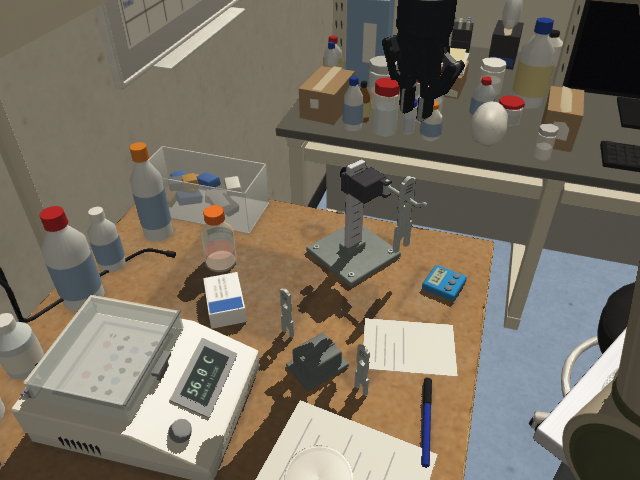

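The key hangs still: position is steady over four readings, upright, with its bottom at 70 mm. The hook is still at its stop (-2.4 to -2.7° against the stand's -2.7°). The bystanders are where they were and the gripper is clear, so I hand in.

```bash
python3 -c "
from rig import ctrl
print(ctrl.finish_job())"
```

```text
the job is handed in; nothing more can be done
None
```

I swung the hook out to its stop, hung the largest cap key by its eye on it and let go. The job was handed in about 23 s into the 64 s allowed, and no verdict was reported.

- **Hook:** I pushed it round with the shut fingers. The push took about 2 N until the stop, where the force rose to 15 N with almost no further movement. It last measured -2.4 to -2.7°, against -2.7° for the stand.
- **Key:** I took the one in the slotted rest, the tallest of the three. It went over the upturned end without contact and was lowered until I felt it touch (peak about 8 N). I eased off and opened the fingers slowly.
- **Last checks:** The key hangs upright about 46 mm out from the hinge, between the stand and the upturned end. It was steady to within 0.4 mm over four readings across 0.6 s, with its bottom about 70 mm above the bench. The gripper is about 140 mm above its release height, touching nothing, and the loose things look unmoved in the pictures.
- **Disagreements:** The carrier's sideways position differed by about 3 mm between measurements. The wrist camera's x offset looked wrong at first, but I had misread the number. Neither affected the result, because I measured the hook again after the swing.

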